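# Set up the slide-staining set beside the microscope

### The job

Set up the staining set for the next batch of slides, in this order: stand the empty oblong trough in the long steel drip tray, put the slide rack down inside the trough, cover the trough with the oblong lid, then stand the round jar in the round steel drip tray and cover it with the round lid. Everything should stand upright and level, seated fully inside or on its mate, and each thing should be let go before the next is taken. Leave the reagent bottle, the dropper bottle and the slide box where they are.

Things in the scene. Friction and masses are not known exactly. Their poses are not given: they have to be found in the camera images.
- long_tray: fixed oblong steel drip tray, 130 (x) x 92 (y) mm outside, rim 9 mm high and 4 mm thick, recess 122 x 84 mm, its floor 4 mm above the bench. Origin: centre of its underside, on the bench; x along its length, z up. The trough belongs in it lengthwise.
- round_tray: fixed round steel drip tray, 88 mm outside diameter, rim 9 mm high and 4 mm thick, recess 80 mm across, its floor 4 mm above the bench. Origin: centre of its underside, on the bench; z up. The jar belongs in it.
- trough: loose open-topped white ceramic trough, 102 (x) x 64 (y) x 72 (z) mm outside, walls and floor 4 mm thick, inside 94 x 56 mm and 68 mm deep, about 0.3 kg. Origin: centre of its underside; x along its length, z up (towards the mouth). Can be gripped from above across its 64 mm width (y) near the rim.
- rack: loose steel slide rack with four glass slides on edge, base 80 (x) x 42 (y) mm, frame and slides up to 28 mm high. Bridge handle in the middle: level bar along y, 9 mm thick (x), 42 mm long, 50 to 60 mm above the underside; grip it with fingers closing along x. 0.12 kg. Origin: centre of underside; x lengthwise, z up. Fits the trough lengthwise, 7 mm to spare each side, bar 8 mm below rim.
- trough_lid: loose white ceramic oblong lid: plate 114 (x) x 76 (y) mm, 3 to 8 mm high; below it a centred boss 80 x 42 x 3 mm that drops into the trough's mouth, 7 mm to spare each side; on top a centred grip block 40 (x) x 14 (y) mm, 8 to 38 mm high, gripped across y. 0.14 kg. Origin: centre of the boss's underside; x lengthwise, z up. Seated, it is 69 mm above the trough's origin.
- jar: loose open round white ceramic jar, 60 mm outside diameter, 56 mm high, wall 4 mm, inside 52 mm across, floor 5 mm thick, about 0.16 kg. Origin: centre of its underside; z up (towards the mouth). Its yaw does not matter.
- jar_lid: loose white ceramic round lid: plate 68 mm diameter, 3 to 8 mm high; below it a centred boss 40 mm across, 3 mm deep, that drops into the jar's mouth, 6 mm to spare all round; on top a centred round knob, 20 mm diameter, 8 to 38 mm high. 0.07 kg. Origin: centre of the boss's underside; z up. Seated, it is 53 mm above the jar's origin. Yaw does not matter.
- reagent_bottle: bystander: loose amber reagent bottle, 60 mm diameter, 115 mm tall, with a white cap. Origin: centre of its underside. Leave it alone.
- slide_box: bystander: loose closed grey slide box, 82 (x) x 98 (y) x 32 mm. Origin: centre of its underside. Leave it alone.
- dropper_bottle: bystander: loose small white dropper bottle with a black cap, 34 mm diameter, 65 mm tall. Origin: centre of its underside. Leave it alone.
Things that resemble listed ones, but are neither listed nor needed, are in the scene too. Leave any green or yellow look-alike of the rack alone. Leave any purple look-alike of the trough_lid alone.

How it is judged (in metres and radians):
On the way, in this order (a step that is already met when the one before it is completed fails the run):
1. the trough stands in the long tray, let go (horizontal distance between trough and long_tray below 0.015 m and z of trough in the frame of long_tray between 0.001 and 0.008 m and angle between trough's own z axis and vertical below 0.06 rad and angle between the x axis of trough and the x axis of long_tray, either way round below 0.25 rad and contact force between trough and the fingers below 0.1 N), for 0.2 s.
2. the slide rack stands on the floor of the trough, let go (horizontal distance between rack and trough below 0.015 m and z of rack in the frame of trough between 0.001 and 0.01 m and angle between rack's own z axis and vertical below 0.06 rad and angle between the x axis of rack and the x axis of trough, either way round below 0.3 rad and contact force between rack and the fingers below 0.1 N), for 0.2 s.
3. the oblong lid sits on the trough, let go (horizontal distance between trough_lid and trough below 0.011 m and z of trough_lid in the frame of trough between 0.066 and 0.072 m and angle between trough_lid's own z axis and vertical below 0.06 rad and angle between the x axis of trough_lid and the x axis of trough, either way round below 0.25 rad and contact force between trough_lid and the fingers below 0.1 N), for 0.2 s.
4. the jar stands in the round tray, let go (horizontal distance between jar and round_tray below 0.015 m and z of jar in the frame of round_tray between 0.001 and 0.008 m and angle between jar's own z axis and vertical below 0.06 rad and contact force between jar and the fingers below 0.1 N), for 0.2 s.
5. the round lid sits on the jar, let go (horizontal distance between jar_lid and jar below 0.01 m and z of jar_lid in the frame of jar between 0.05 and 0.056 m and angle between jar_lid's own z axis and vertical below 0.06 rad and contact force between jar_lid and the fingers below 0.1 N), for 0.2 s.
At the end, for the whole second after the job is handed in: Trough in long tray, rack on trough floor, jar in round tray (each within 15 mm of centre, on the floor); lids seated within 3 mm in height, oblong one within 11 mm, round one within 10 mm; oblong things lengthwise within 0.25 rad (rack 0.3); all level within 0.06 rad and at rest (horizontal distance between trough and long_tray below 0.015 m and z of trough in the frame of long_tray between 0.001 and 0.008 m and angle between each of trough, rack, trough_lid, jar, jar_lid's own z axis and vertical below 0.06 rad and angle between the x axis of trough and the x axis of long_tray, either way round below 0.25 rad and linear speed of each of trough, rack, trough_lid, jar, jar_lid below 0.02 m/s and horizontal distance between rack and trough below 0.015 m and z of rack in the frame of trough between 0.001 and 0.01 m and angle between the x axis of rack and the x axis of trough, either way round below 0.3 rad and horizontal distance between trough_lid and trough below 0.011 m and z of trough_lid in the frame of trough between 0.066 and 0.072 m and angle between the x axis of trough_lid and the x axis of trough, either way round below 0.25 rad and horizontal distance between jar and round_tray below 0.015 m and z of jar in the frame of round_tray between 0.001 and 0.008 m and horizontal distance between jar_lid and jar below 0.01 m and z of jar_lid in the frame of jar between 0.05 and 0.056 m); the robot touches nothing.
It fails at once if the reagent bottle is pushed more than 20 mm or knocked over (distance of reagent_bottle from where it was at the start of the episode above 0.02 m or angle between reagent_bottle's own z axis and vertical above 0.35 rad).
It fails at once if the slide box is pushed more than 20 mm or knocked over (distance of slide_box from where it was at the start of the episode above 0.02 m or angle between slide_box's own z axis and vertical above 0.35 rad).
It fails at once if the dropper bottle is pushed more than 20 mm or knocked over (distance of dropper_bottle from where it was at the start of the episode above 0.02 m or angle between dropper_bottle's own z axis and vertical above 0.35 rad).
It also fails if it takes over 144 s, if anything falls off the work surface, if the arm or the gripper's body presses on something with over 40 N, if the wrist force passes 120 N, or if a joint passes its speed limit or range.

### The arm

A 6-joint arm with a two-finger parallel gripper is mounted at the origin on the work surface. World frame = base frame: x ahead of the robot, y to its left, z up, the work surface at z = 0. Lengths are in m, angles in degrees, forces in N, time in s.
With the tool pointing down it reaches from about 0.4 to 0.825 m from the base axis. Payload 7 kg.
Tool frame: the origin (TCP) lies midway between the tips of the shut fingers; the grasp point (between the pads) lies 19 mm behind it; z points along the fingers, y is the line along which they close (so a half turn about z gives the same grasp; the last joint's range is limited). The gripper opens to 88 mm and grips with 3 to 60 N. Pads are 19 mm wide; open, the fingers measure 130 mm over their backs; the gripper's body (78 mm by 193 mm) begins 47 mm behind the grasp point.
Start: joints at [-60.04, 20.546, 0.682, 0, -70.136, -16.507], TCP at [0.157, -0.656, 0.227] pointing down, gripper open.
Joint ranges: [-176.03, 176.03], [-82.01, 121.73], [-58.28, 71.71], [-173.87, 95.51], [-174.79, -0.11], [-173.66, 173.66]. Speed limits (degrees/s): [136.94, 136.94, 172.46, 180, 180, 180].

### API

Orientations are given as a 3x3 rotation matrix whose columns are the frame's x, y, z axes.
In Python, from rig import robot gives the robot as it stands. Calls block until the motion is done:
- robot.goto(position, orientation): joint-space move of the TCP to a pose.
- robot.servo_line(position, ori=None, speed=0.15): straight line of the TCP; ori=None keeps the orientation; speed is the mean speed in m/s.
- robot.movej(angles): joint-space move.
- robot.move_gripper(opening): opening from 0.0 (shut) to 1.0 (fully open); the grip force is fixed at half the most; returns when the fingers have stopped.
- robot.dwell(seconds).
- robot.ik(position, orientation): joint angles nearest the present ones, or None.
- robot.grab_frame(name): name is "scene" or "top" or "wrist"; returns (picture, depth): 420x560x3 uint8, red, green, blue; 420x560 float32, m along the optical axis (not along the pixel's ray), 0 where there is no reading.
- robot.camera_info(name): a dict with "vfov" (degrees; the focal length in pixels is half the picture's height over the tangent of half this angle, whatever the lens; pixels are square), "cx", "cy" (the principal point, pixels), "view" (4x4, takes a point from world to camera coordinates); the wrist camera has in their place "T_tool_cam" (4x4, takes a point from camera to tool coordinates, whose origin is the TCP and whose axes are the flange's). Camera axes: x right, y down, z forward; pixel columns grow to the right and rows downward; lengths in m; the calibration is good to about 2 mm. A picture is of the moment at which its call begins: read the wrist's pose just before it. camera_info takes no time and is no camera call.
A pose or a line that the arm cannot do raises robot.Unreachable and nothing moves.
- robot.job_done(): hands the job in; it is judged then, once.
Readings, each from a call of its own:
- robot.read_t(): time.
- robot.read_qpos(): joint angles.
- robot.read_qvel(): joint speeds.
- robot.read_effort(): joint torques, N m.
- robot.read_position(): TCP position.
- robot.read_tcp_rot(): TCP orientation.
- robot.read_force(): force on the tool from outside, world axes, zero at the start.
- robot.read_ft_torque(): the same for the moment, N m.
- robot.read_grip_width(): opening from 0.0 (shut) to 1.0 (fully open).
- robot.read_finger_force(): force on a finger pad.
Only numpy, scipy, OpenCV 4.12 (cv2) and the standard library are available. Lean on these libraries where they do the work, as an engineer would, in place of code of your own. Each camera call takes 0.05 s, during which the arm holds its last target. There are 200 camera calls.

## Working session

There is one attempt and no reset: what is moved stays moved. The work goes in short steps, each a Python script; the robot and the scene stay as the last script left them, time stands still between calls to the robot, and variables do not carry over. Pictures are saved under pics/ and viewed, at most 14 in all, crops included, and the job is handed in when it is done.

```bash
mkdir -p pics; ls; cat > h.py <<'E'
import numpy as np, cv2
from rig import robot
def cam(name):
    c=robot.camera_info(name)
    if name=="wrist":
        T=np.eye(4); T[:3,:3]=robot.read_tcp_rot(); T[:3,3]=robot.read_position()
        c["wc"]=T@np.array(c["T_tool_cam"])
    else: c["wc"]=np.linalg.inv(np.array(c["view"]))
    c["f"]=210/np.tan(np.radians(c["vfov"]/2))
    return c
def shot(name,fn=None):
    c=cam(name); im,d=robot.grab_frame(name)
    if fn:
        cv2.imwrite(f"pics/{fn}.png",im[:,:,::-1]); np.savez(f"pics/{fn}.npz",im=im,d=d,wc=c["wc"],f=c["f"],cx=c["cx"],cy=c["cy"])
    return c,im,d
def cloud(c,d):
    v,u=np.mgrid[:d.shape[0],:d.shape[1]]
    P=np.stack([(u-c["cx"])/c["f"]*d,(v-c["cy"])/c["f"]*d,d],-1)
    W=P@c["wc"][:3,:3].T+c["wc"][:3,3]
    W[d==0]=np.nan
    return W
E
python3 - <<'E'
from h import *
for n in("scene","top","wrist"):
    print({k:(np.round(v,4).tolist() if not isinstance(v,str) else v) for k,v in robot.camera_info(n).items()})
for n in("scene","top"):
    shot(n,n+"0")
print(robot.read_t())
E
```

```text
pics
{'vfov': 50.8916, 'cx': 284.6553, 'cy': 212.3812, 'view': [[-0.6981, 0.716, 0.0014, 0.398], [0.3828, 0.3749, -0.8443, -0.1712], [-0.605, -0.5889, -0.5358, 1.577], [0.0, 0.0, 0.0, 1.0]]}
{'vfov': 51.3582, 'cx': 283.2826, 'cy': 215.4003, 'view': [[-0.0073, -0.9999, -0.0094, 0.0243], [-0.9914, 0.0085, -0.1303, 0.5608], [0.1304, 0.0084, -0.9914, 1.052], [0.0, 0.0, 0.0, 1.0]]}
{'vfov': 67.3513, 'cx': 278.2273, 'cy': 204.7905, 'T_tool_cam': [[-0.0009, -0.9506, -0.3104, 0.084], [1.0, -0.001, 0.0001, -0.0006], [-0.0004, -0.3104, 0.9506, -0.1586], [0.0, 0.0, 0.0, 1.0]]}
0.1
```

View pics/top0.png

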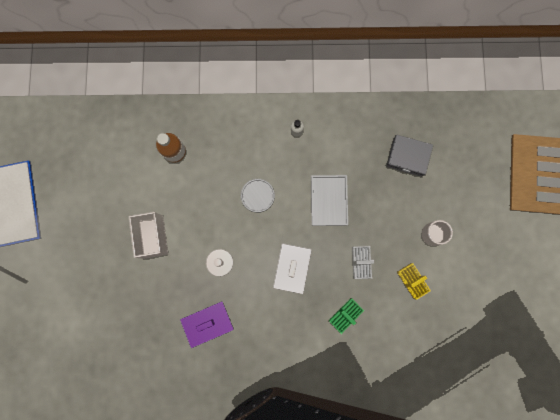

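View pics/scene0.png

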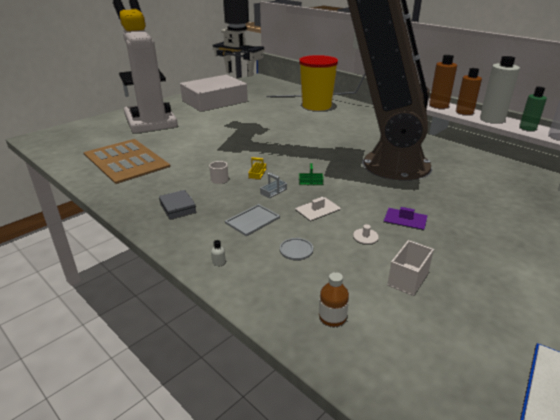

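Top view: the trough is at (146,235), the jar at (439,233), the round tray at (257,196), the long tray at (330,200) and the round lid at (219,262). The bystanders are the reagent bottle (170,145), the dropper bottle (297,127) and the slide box (410,155).

Candidates:
- **Racks:** grey (362,262), yellow (413,282), green (346,315). The grey steel one fits.
- **Oblong lids:** white (292,269), purple (208,324). The white ceramic one fits.

I'll confirm these in an enlarged crop and take rough measurements.

```bash
python3 - <<'E'
from h import *
z=np.load("pics/top0.npz"); im=z["im"]; W=cloud(z,z["d"])
cv2.imwrite("pics/crop.png",cv2.resize(im[225:355,175:440],(795,390),interpolation=cv2.INTER_CUBIC)[:,:,::-1])
S=np.load("pics/scene0.npz"); WS=cloud(S,S["d"])
WS=WS[np.isfinite(WS[...,0])]
for n,(u,v,r) in dict(trough=(146,235,26),jar=(439,233,18),rtray=(257,196,20),ltray=(330,200,32),tlid=(292,269,28),jlid=(219,262,17),rack=(362,262,20),bottle=(170,145,20),dropper=(297,127,10),box=(410,155,28),green=(346,315,16),yellow=(413,282,16),purple=(208,324,28)).items():
    P=W[v-r:v+r,u-r:u+r].reshape(-1,3); P=P[np.isfinite(P[:,0])]; b=np.percentile(P[:,2],10)
    Q=P[P[:,2]>0.006] 
    c=Q[:,:2].mean(0) if len(Q) else P.mean(0)
    m=np.hypot(*(WS[:,:2]-c).T)<0.08
    rect=cv2.minAreaRect(Q[:,:2].astype(np.float32)*1000)
    print(n,len(Q),"bench%.4f"%np.nanmin(P[:,2]),"rect",np.round(rect[0],0),np.round(rect[1],0),round(rect[2],1),"ztop %.4f"%np.percentile(Q[:,2],98), "scene ztop %.4f zbench %.4f"%(np.percentile(WS[m,2],99.5),np.percentile(WS[m,2],20)))
E
```

```text
trough 959 bench-0.0082 rect [514. 355.] [102.  67.] 9.7 ztop 0.0725 scene ztop 0.0740 zbench 0.0005
jar 451 bench-0.0076 rect [ 514. -361.] [60. 60.] 0.4 ztop 0.0574 scene ztop 0.0569 zbench -0.7483
rtray 159 bench-0.0070 rect [619.  86.] [85. 85.] 0.2 ztop 0.0115 scene ztop 0.0112 zbench -0.7475
ltray 284 bench-0.0086 rect [604. -99.] [131.  92.] 0.3 ztop 0.0116 scene ztop 0.0115 zbench -0.7500
tlid 883 bench-0.0078 rect [429.  -9.] [ 90. 113.] 78.3 ztop 0.0376 scene ztop 0.0390 zbench 0.0002
jlid 359 bench-0.0081 rect [446. 182.] [64. 65.] 20.2 ztop 0.0385 scene ztop 0.0389 zbench -0.0004
rack 409 bench-0.0080 rect [ 444. -175.] [80. 43.] 1.9 ztop 0.0607 scene ztop 0.0612 zbench -0.0004
bottle 646 bench-0.0095 rect [736. 303.] [56. 59.] 53.9 ztop 0.1154 scene ztop 0.1166 zbench -0.0000
dropper 175 bench-0.0070 rect [789. -16.] [33. 28.] 75.6 ztop 0.0652 scene ztop 0.0658 zbench -0.0009
box 1327 bench-0.0089 rect [ 716. -305.] [100.  86.] 73.6 ztop 0.0349 scene ztop 0.0350 zbench -0.7502
green 394 bench-0.0076 rect [ 314. -132.] [42. 78.] 43.5 ztop 0.0607 scene ztop 0.0619 zbench -0.0002
yellow 487 bench-0.0079 rect [ 397. -303.] [80. 43.] 29.6 ztop 0.0599 scene ztop 0.0612 zbench -0.0002
purple 902 bench-0.0082 rect [294. 213.] [ 76. 114.] 22.6 ztop 0.0383 scene ztop 0.0395 zbench 0.0004
```

View pics/crop.png

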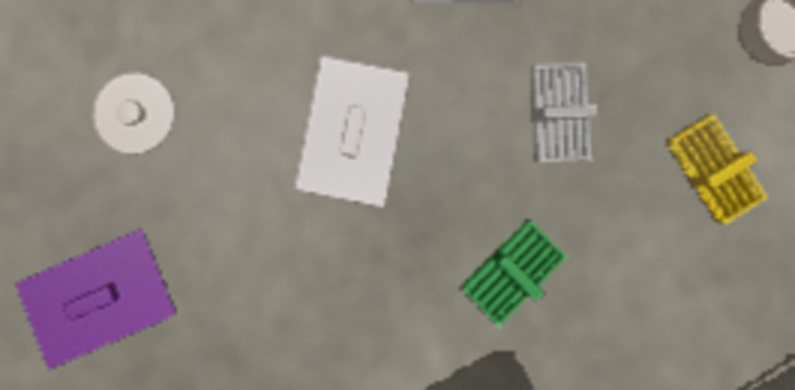

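The crop confirms it: the grey steel rack (565,112 in the crop) and the white lid (352,132) are the right ones. The green, yellow and purple objects are look-alikes. Next I'll measure with the wrist camera, starting with both trays and the trough.

```bash
cat >> h.py <<'E'
def R(a):
    a=np.radians(a); c,s=np.cos(a),np.sin(a)
    return np.array([[-s,c,0],[c,s,0],[0,0,-1.]])   # tool y (closing line) at world yaw a
def bestyaw(p,a):
    """of the two equal grasps, the one that turns the last joint least from the present"""
    q0=robot.read_qpos(); o=[]
    for k in(a,a+180):
        q=robot.ik(p,R(k))
        if q is not None and abs(q[5])<165: o.append((np.abs(np.array(q)-q0).max(),k))
    return min(o)[1]
def look(xy,a,z=0.22,fn=None,rad=0.1):
    p=[xy[0],xy[1],z]; a=bestyaw(p,a); robot.goto(p,R(a)); robot.dwell(0.2)
    c,im,d=shot("wrist",fn); W=cloud(c,d)
    P=W[np.isfinite(W[...,0])]; P=P[np.hypot(P[:,0]-xy[0],P[:,1]-xy[1])<rad]
    zb=np.median(P[np.abs(P[:,2])<0.003,2]) if (np.abs(P[:,2])<0.003).sum()>200 else 0.
    return P,zb,a
def rect(Q):
    """centre (m), long, short (m), yaw of the long side (deg, -90..90)"""
    (c,s,t)=cv2.minAreaRect((Q[:,:2]*1000).astype(np.float32))
    if s[1]>s[0]: s=s[::-1]; t+=90
    return np.array(c)/1000,s[0]/1000,s[1]/1000,(t+90)%180-90
def band(P,lo,hi,xy,r): return P[(P[:,2]>lo)&(P[:,2]<hi)&(np.hypot(P[:,0]-xy[0],P[:,1]-xy[1])<r)]
E
python3 - <<'E'
from h import *
def rep(n,P,zb,a,lo,hi,xy,r):
    Q=band(P,lo,hi,xy,r); print(n,"yaw",a,"zb %.4f"%zb,"top %.4f"%np.percentile(Q[:,2],95),len(Q),rect(Q),"t",round(robot.read_t(),2))
xy=(.604,-.099); rep("ltray",*look(xy,90,fn="w_lt"),.007,.013,xy,.09)
xy=(.619,.086); rep("rtray",*look(xy,90,fn="w_rt"),.007,.013,xy,.06)
xy=(.514,.355); rep("trough",*look(xy,100,z=.25,fn="w_tr"),.066,.08,xy,.08)
E
python3 -c "
import cv2,numpy as np
cv2.imwrite('pics/m1.png',np.hstack([cv2.resize(cv2.imread(f'pics/{n}.png'),(266,200)) for n in('w_lt','w_rt','w_tr')]))"
```

```text
ltray yaw 90 zb 0.0003 top 0.0105 1184 (array([ 0.60497784, -0.09782874]), 0.12910935974121093, 0.09226840972900391, -0.17774200439453125) t 2.88
rtray yaw 90 zb 0.0003 top 0.0103 733 (array([0.6186452 , 0.08682001]), 0.08678125, 0.08585900115966796, 89.51726531982422) t 3.9
trough yaw 100 zb 0.0003 top 0.0733 1182 (array([0.51410742, 0.35586417]), 0.10199375915527344, 0.06410392761230468, 9.471450805664062) t 5.27
```

View pics/m1.png

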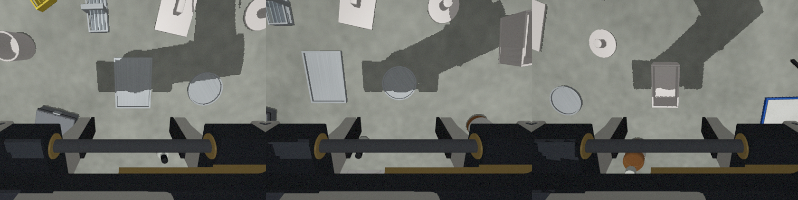

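The three wrist views show the long tray (133,82), the round tray (399,82) and the trough (665,85), each centred under the tool. Sizes match the text to within about 2 mm. Now I'll pick the trough and place it.

```bash
cat >> h.py <<'E'
def pick(xy,a,z,zup=0.25,opening=1.0):
    """come down on xy, grip, lift"""
    p=[xy[0],xy[1],zup]; a=bestyaw(p,a); robot.move_gripper(opening); robot.goto(p,R(a))
    robot.servo_line([xy[0],xy[1],z+.03],speed=.2); robot.servo_line([xy[0],xy[1],z],speed=.06)
    robot.move_gripper(0.); robot.dwell(.2)
    print("grip %.1f mm %.1f N"%(robot.read_grip_width()*88,robot.read_finger_force()))
    robot.servo_line([xy[0],xy[1],zup],speed=.15)
    print("lifted %.1f mm %.1f N"%(robot.read_grip_width()*88,robot.read_finger_force()), np.round(robot.read_force(),2),"t",round(robot.read_t(),1)); return a
def place(xy,a,z,opening,zup=0.25):
    """carry to xy, come down to z (stops at contact), let go, retreat"""
    p=[xy[0],xy[1],zup]; robot.servo_line(p,ori=R(a),speed=.25); robot.dwell(.3)
    f0=robot.read_force()[2]
    robot.servo_line([xy[0],xy[1],z+.02],speed=.12)
    zz=z+.02
    while zz>z-.004:
        zz-=.001; robot.servo_line([xy[0],xy[1],zz],speed=.03); df=robot.read_force()[2]-f0
        if abs(df)>3.: break
    print("down at %.4f (want %.4f) tcp"%(zz,z),np.round(robot.read_position(),4),"df %.2f"%df)
    robot.move_gripper(opening); robot.dwell(.4)
    robot.servo_line([xy[0],xy[1],z+.06],speed=.08); robot.servo_line(p,speed=.2)
    robot.dwell(.3); print("t",round(robot.read_t(),1))
E
python3 - <<'E'
from h import *
a=pick((.5141,.3559),99.5,.040)
yaw=np.degrees(np.arctan2(*robot.read_tcp_rot()[1::-1,1])); print(a,yaw)
# trough yaw turns with the tool: 9.5+90 -> tool 90 puts it at 0
da=a-99.5
place((.605,-.098),89.9+da,.044,1.0)
P,zb,a=look((.605,-.098),90,z=.25,fn="w_tr2")
Q=band(P,.066,.09,(.605,-.098),.08); print(rect(Q),"top %.4f"%np.percentile(Q[:,2],95))
E
```

```text
grip 64.0 mm 30.0 N
lifted 64.2 mm 30.0 N [ 0.47  0.13 -3.82] t 9.7
99.5 99.49340990959008
down at 0.0430 (want 0.0440) tcp [ 0.6053 -0.098   0.0442] df 10.43
t 22.1
(array([ 0.60480084, -0.09808698]), 0.10137259674072266, 0.06408435821533204, -0.08538055419921875) top 0.0773
```

The trough stands centred in the tray with its rim at 77 mm, as expected. The rack is next.

```bash
sed -i 's/z+.02\b/z+.009/g' h.py; python3 - <<'E'
from h import *
xy=(.444,-.175)
P,zb,a=look(xy,2,z=.22,fn="w_rk")
B=rect(band(P,.052,.07,xy,.05)); F=rect(band(P,.008,.07,xy,.055)); print("bar",B,"all",F,"zb %.4f"%zb,"top %.4f"%np.percentile(band(P,.052,.07,xy,.05)[:,2],95))
E
```

```text
bar (array([ 0.44422888, -0.17608795]), 0.041831588745117186, 0.008403302192687988, -88.19563102722168) all (array([ 0.44444983, -0.17571605]), 0.08008582305908203, 0.04259725189208984, 1.4440665245056152) zb 0.0004 top 0.0615
```

```bash
python3 - <<'E'
from h import *
a=pick((.4443,-.1759),1.6,.037,opening=.45)
if robot.read_grip_width()*88>6:
    place((.605,-.098),a-1.7,.045,.32)
    P,zb,_=look((.605,-.098),90,z=.25,fn="w_rk2")
    print("bar",rect(band(P,.063,.0715,(.605,-.098),.022)),"trough",rect(band(P,.0745,.09,(.605,-.098),.08)),robot.read_t())
E
```

```text
grip 8.5 mm 30.0 N
lifted 8.5 mm 30.0 N [ 0.28 -1.02 -1.59] t 29.7
down at 0.0440 (want 0.0450) tcp [ 0.6051 -0.098   0.045 ] df 9.07
t 38.2
bar (array([ 0.60507855, -0.09688288]), 0.041220428466796875, 0.008775274276733398, 89.61994171142578) trough (array([ 0.60490277, -0.09808496]), 0.10088330841064454, 0.06404412841796875, -0.0927276611328125) 39.8583
```

View pics/w_rk2.png

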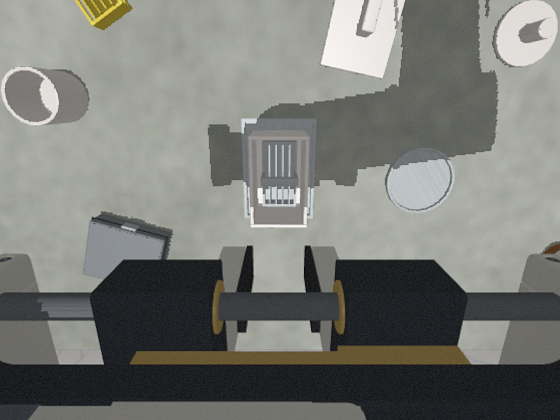

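The view shows the rack standing level inside the trough (278,175), with the bar 1 mm off centre and about 64–68 mm high. That means it's on the floor. Next, the oblong lid.

```bash
python3 - <<'E'
from h import *
xy=(.429,-.009)
P,zb,a=look(xy,78.3,z=.22,fn="w_tl")
G=rect(band(P,.03,.045,xy,.04)); F=rect(band(P,.0055,.012,xy,.075)); print("grip",G,"plate",F,"zb %.4f"%zb,"top %.4f"%np.percentile(band(P,.03,.045,xy,.04)[:,2],95))
E
```

```text
grip (array([ 0.4302959 , -0.00056316]), 0.03953530120849609, 0.013572545051574706, -11.685699462890625) plate (array([ 0.4307894 , -0.00072095]), 0.11422522735595703, 0.07609789276123047, -11.704315185546875) zb 0.0003 top 0.0392
```

```bash
python3 - <<'E'
from h import *
a=pick((.4305,-.0006),78.3,.014,opening=.5)
if robot.read_grip_width()*88>10:
    place((.605,-.0981),a+11.6,.087,.4)
    P,zb,_=look((.605,-.098),90,z=.25,fn="w_tl2")
    Q=band(P,.074,.092,(.605,-.098),.075); print("lid",rect(Q),"z %.4f %.4f"%tuple(np.percentile(Q[:,2],[10,90])),"block top %.4f"%np.percentile(P[:,2],99.5))
    A=np.c_[Q[:,:2],np.ones(len(Q))]; k=Q[:,2]>.078; print("tilt",np.linalg.lstsq(A[k],Q[k,2],rcond=None)[0][:2])
E
```

```text
grip 13.7 mm 30.0 N
lifted 14.0 mm 30.0 N [-0.43  0.66 -1.05] t 46.1
down at 0.0860 (want 0.0870) tcp [ 0.6052 -0.0981  0.0872] df 9.84
t 54.2
lid (array([ 0.60500903, -0.09823915]), 0.11377420043945312, 0.07615995025634766, -0.01323699951171875) z 0.0803 0.0822 block top 0.3627
tilt [-3.64844865e-04  9.34706212e-05]
```

The lid is seated: plate top at 81 mm, level and centred. The jar is next.

```bash
python3 - <<'E'
from h import *
xy=(.514,-.361)
P,zb,a=look(xy,60,z=.24,fn="w_j")
Q=band(P,.05,.065,xy,.045); c,r=cv2.minEnclosingCircle((Q[:,:2]*1000).astype(np.float32)); print(rect(Q),c,r,"top %.4f"%np.percentile(Q[:,2],95))
c=rect(Q)[0]
if abs(r-30)<2:
    a=pick(c,a,.026)
    if robot.read_grip_width()*88>50:
        place((.6187,.0868),90 if abs((a-90+180)%360-180)<90 else 270,.030,.95)
        P,zb,_=look((.6187,.0868),90,z=.25,fn="w_j2")
        Q=band(P,.054,.07,(.6187,.0868),.045); print(rect(Q),"top %.4f"%np.percentile(Q[:,2],95))
E
```

```text
(array([ 0.51503845, -0.3608111 ]), 0.05911942672729492, 0.05877320098876953, 51.474185943603516) (515.2298583984375, -360.90655517578125) 29.95336151123047 top 0.0573
grip 58.5 mm 30.0 N
lifted 58.5 mm 30.0 N [ 0.1   0.49 -2.09] t 61.4
down at 0.0290 (want 0.0300) tcp [0.6189 0.0869 0.0302] df 9.70
t 71.4
(array([0.61849243, 0.08678277]), 0.05880535888671875, 0.058170223236083986, -0.5990982055664062) top 0.0613
```

```bash
python3 - <<'E'
from h import *
xy=(.446,.182)
P,zb,a=look(xy,90,z=.22,fn="w_jl")
K=rect(band(P,.03,.045,xy,.03)); F=rect(band(P,.0055,.012,xy,.045)); print("knob",K,"plate",F)
c=(K[0]+F[0])/2
if np.hypot(*(K[0]-F[0]))<.004:
    a=pick(c,a,.014,opening=.55)
    if robot.read_grip_width()*88>15:
        place((.6185,.0868),a,.071,.5)
        P,zb,_=look((.6185,.0868),90,z=.25,fn="w_jl2")
        Q=band(P,.061,.075,(.6185,.0868),.05); print("lid",rect(Q),"z",np.percentile(Q[:,2],[10,90]))
        A=np.c_[Q[:,:2],np.ones(len(Q))]; print("tilt",np.linalg.lstsq(A,Q[:,2],rcond=None)[0][:2])
        shot("scene","scene1"); print(robot.read_t())
E
```

```text
knob (array([0.44641595, 0.18378015]), 0.018979984283447264, 0.018516548156738283, -87.09749841690063) plate (array([0.44674185, 0.18365326]), 0.06684088897705077, 0.0667520751953125, -27.636219024658203)
grip 19.5 mm 30.0 N
lifted 19.0 mm 30.0 N [-0.13  0.74 -0.84] t 78.3
down at 0.0700 (want 0.0710) tcp [0.6188 0.0869 0.0712] df 9.49
t 86.7
lid (array([0.61865424, 0.08670567]), 0.06674232482910156, 0.06667621612548828, 45.70056915283203) z [0.06427164 0.06629132]
tilt [0.00106636 0.00093925]
87.2083
```

View pics/scene1.png

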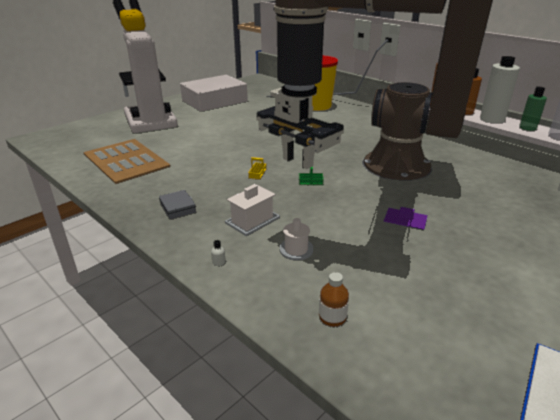

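View pics/w_jl2.png

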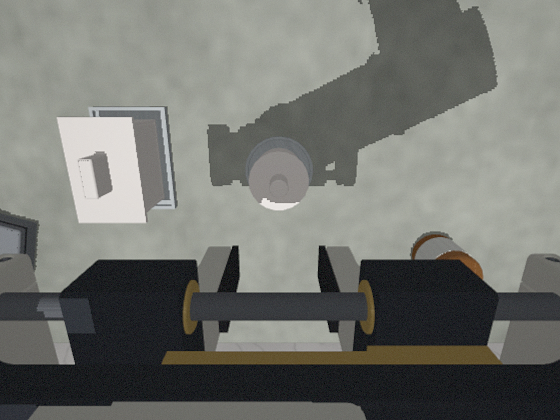

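The scene view shows the lidded trough (252,208) and the lidded jar (296,238) upright in their trays, with the bystanders where they were. The wrist view shows the round lid centred on the jar (278,178), seated at 65 mm and level. I'm handing it in.

```bash
python3 -c "
from rig import robot
print(robot.job_done())"
```

```text
the job is handed in; nothing more can be done
None
```

The job is handed in after about 87 s of the 144 s allowed: both sets stand lidded in their trays, seated, level and centred within about 1 mm by the wrist camera, though the hand-in call returned no verdict.

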